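# Make up two disc-painting kits

## Task

Make up the two kits for the disc-painting class: the red pot, the purple mixing cup and the roll of tape go into the green tray, the yellow pot and the stamp into the black tray. Keep every thing upright throughout and leave it standing flat on the tray's floor, let go and at rest. The blue pot is not wanted: leave it where it is, and keep off the freshly painted disc.

Things in the scene. Friction and masses are not known exactly. Their poses are not given: they have to be found in the camera images.
- green_tray: shallow open green plastic tray, no dividers, outside 260 mm (its x) by 130 mm (its y) by 16 mm high, walls and floor 4 mm thick (inside 252 x 122 mm, inner floor 4 mm above the origin), 0.45 kg, loose on the table. Origin: centre of the underside; x along the long side; z up. Takes the red pot, the mixing cup and the tape roll. One tray stands left of the stock, one right.
- black_tray: shallow open black plastic tray, no dividers, outside 260 mm (its x) by 130 mm (its y) by 16 mm high, walls and floor 4 mm thick (inside 252 x 122 mm, inner floor 4 mm above the origin), 0.45 kg, loose on the table. Origin: centre of the underside; x along the long side; z up. Takes the yellow pot and the stamp.
- red_pot: paint pot: closed red plastic cylinder, lid of the same colour with a thin white ring; 48 mm diameter (49 mm at the lid, from 38 mm up), 52 mm high, 0.11 kg. Origin: centre of the underside; z up. Stands upright in the stock, as do all the loose things, about 125 mm from its neighbours.
- yellow_pot: paint pot: closed yellow plastic cylinder, lid of the same colour with a thin white ring; 48 mm diameter (49 mm at the lid, from 38 mm up), 52 mm high, 0.11 kg. Origin: centre of the underside; z up. 
- blue_pot: paint pot: closed blue plastic cylinder, lid of the same colour with a thin white ring; 48 mm diameter (49 mm at the lid, from 38 mm up), 52 mm high, 0.11 kg. Origin: centre of the underside; z up. Belongs to neither kit and stays where it is.
- mixing_cup: empty straight purple plastic cup, open at the top, 54 mm outside diameter, 60 mm high, wall 3 mm, 0.06 kg. Origin: centre of the underside; z up.
- tape_roll: beige roll of masking tape lying flat like a ring, 60 mm outside diameter, 38 mm hole, 38 mm high, hard, 0.07 kg. Origin: centre of the underside; z along the roll's axis, up.
- stamp: wooden hand stamp with black rubber underneath: light block 60 mm (its x) by 40 mm (its y), 22 mm high with the rubber, topped by a dark wooden grip 50 mm long (along x) and 20 mm thick (along y) that reaches from 22 to 55 mm above the underside; 0.09 kg. Origin: centre of the underside; z up.
- wet_disc: freshly painted gold-coloured disc, 120 mm diameter, 2 mm thick, lying on a white drying puck, its top 12 mm above the table; beyond the stock. Origin: centre of the puck's underside. The paint is wet: not to be touched or moved.

How it is judged:
At the end, for the whole second after the job is handed in: Each of the five is in its own tray: origin within 118 mm of the tray centre lengthwise, 53 mm across, under 10 mm above its underside; upright (0.12 rad), at rest (20 mm/s), let go. Trays flat (0.1 rad). Blue pot upright within 20 mm, wet disc within 15 mm, of their starts (x of red_pot in the frame of green_tray between -0.118 and 0.118 m and y of red_pot in the frame of green_tray between -0.053 and 0.053 m and z of each of red_pot, mixing_cup, tape_roll in the frame of green_tray below 0.01 m and angle between each of red_pot, mixing_cup, tape_roll, yellow_pot, stamp, blue_pot's own z axis and vertical below 0.12 rad and linear speed of each of red_pot, mixing_cup, tape_roll, yellow_pot, stamp below 0.02 m/s and x of mixing_cup in the frame of green_tray between -0.118 and 0.118 m and y of mixing_cup in the frame of green_tray between -0.053 and 0.053 m and x of tape_roll in the frame of green_tray between -0.118 and 0.118 m and y of tape_roll in the frame of green_tray between -0.053 and 0.053 m and x of yellow_pot in the frame of black_tray between -0.118 and 0.118 m and y of yellow_pot in the frame of black_tray between -0.053 and 0.053 m and z of each of yellow_pot, stamp in the frame of black_tray below 0.01 m and x of stamp in the frame of black_tray between -0.118 and 0.118 m and y of stamp in the frame of black_tray between -0.053 and 0.053 m and angle between each of green_tray, black_tray's own z axis and vertical below 0.1 rad and distance of blue_pot from where it was at the start of the episode below 0.02 m and distance of wet_disc from where it was at the start of the episode below 0.015 m); the robot touches nothing.
It fails at once if the blue pot is moved more than 20 mm or knocked over (distance of blue_pot from where it was at the start of the episode above 0.02 m or angle between blue_pot's own z axis and vertical above 0.5 rad).
It fails at once if the wet disc is touched by the robot (over 0.5 N) or moved more than 15 mm (distance of wet_disc from where it was at the start of the episode above 0.015 m or contact force between wet_disc and the fingers above 0.5 N or contact force between wet_disc and the arm above 0.5 N).
It fails at once if a thing for the kits is tipped more than about 45 degrees (angle between any of red_pot, yellow_pot, mixing_cup, tape_roll, stamp's own z axis and vertical above 0.8 rad).
It also fails if it takes over 128 s, if anything falls off the work surface, if the arm or the gripper's body presses on something with over 40 N, if the wrist force passes 120 N, or if a joint passes its speed limit or range.

## Robot

A 7-joint arm with a two-finger parallel gripper is mounted at the origin on the work surface. World frame = base frame: x ahead of the robot, y to its left, z up, the work surface at z = 0. Lengths are in m, angles in rad, forces in N, time in s.
With the tool pointing down it reaches from about 0.4 to 0.9 m from the base axis. Payload 5.5 kg.
Tool frame: the origin (TCP) lies between the finger pads; the fingertips stand 17 mm ahead of it and the grasp point (between the pads) lies 2 mm behind it; z points along the fingers, y is the direction in which the jaws open and shut (so a half turn about z gives the same grasp; the last joint's range is limited). The gripper opens to 85 mm and grips with 20 to 120 N. Pads are 22 mm wide; open, the fingers measure 114 mm over their backs; the gripper's body (76 mm by 85 mm) begins 54 mm behind the grasp point. The pads swing forward as they close: fully open they stand 13 mm farther back than shut.
Start: joints at [-0.872, 0.501, -0.427, 1.55, 0.221, 1.138, -0.21], TCP at [0.274, 0.589, 0.248] pointing down, gripper open.
Joint ranges: [-2.88, 2.88], [-0.31, 2.03], [-1.54, 1.56], [0.2, 2.42], [-1.41, 4.55], [0.19, 2.02], [-2.57, 2.57]. Speed limits (rad/s): [2.57, 2.57, 3.14, 3.14, 3.14, 3.14, 3.14].

## Interface

Orientations are given as a unit quaternion [w, x, y, z].
In Python, from bench import arm gives the robot as it stands. The module is installed in compiled form; this text tells all that it offers.
- The arm moves only by the tool drive_tool, never from a script. Its argument "increments" is a list of rows, each a list of 3 entries, a list of its own where there are three numbers: the shift along the tool's x, y, z in m, then the turn, a rotation vector about the tool's x, y, z in degrees, then the finger opening in m, from 0 to 0.0854. In form: [[[dx, dy, dz], [ax, ay, az], fingers], ...]. A call has 1 to 20 rows; each row shifts and turns the commanded pose from where the row before left it, along the tool's axes as they then stand; what a row does not reach is not made up. A row lasts 1/10 s, in which the tool goes at most 50 mm and 8.59 degrees, less where a joint would pass 70% of its speed; a pose out of reach is approached as far as the arm can. A call with a gripper value outside its range is refused whole. The fingers move at their own pace and stop on an object; "newtons" is the grip in N (left out, the last holds). Time passes only in rows, so rows that do not move let the fingers close. It gives the time, the measured TCP pose, the force and the opening at its end, in the units of the state.
- arm.observe(): the state, without advancing time (a new reading comes with each control period).
- arm.capture(name): name is "scene" or "top" or "wrist"; returns a dict with "image" (480x640x3 uint8, blue, green, red), "z_map" (480x640 float32, m along the optical axis (not along the pixel's ray), 0 where there is no reading), "camera_matrix" (3x3 intrinsics, pixels), "k1" (the pictures are not rectified: a ray, as slopes to the right and down, at radius r is drawn at 1 + k1 r^2 times it, then the intrinsics apply), "position" and "orientation" of the camera in the world. Camera axes: x right, y up, looking along -z (the intrinsics and any distortion apply to the point x, -y, -z); pixel columns grow to the right and rows downward; lengths in m; the calibration is good to about 2 mm. A picture is of the moment at which its call begins.
- arm.finish_job(): hands the job in, once; it reports no verdict.
Trained networks look in a picture, given as the dict that the camera call returned (one of the last four; its "shot" number tells which), for a name from the list of things; names that differ only in an ending like _2 or _b are one class to them, and where a whole thing is asked for, a point or a joint stands for the part that bears it (a point fixed in the world has none). Each returns a list of dicts, best first, with "confidence" (0 to 1); they miss things now and then, are a little off and sometimes report something else, mostly with a low value. They report only what shows in the picture. A call takes as long as a camera call.
- arm.silhouettes(query, picture): "mask" (480x640 bool, what is visible of it).
- arm.mark_of(query, picture): "xyz" ([x, y, z] in m, in world coordinates, good to about 4 mm: a listed point, or the origin of a listed thing).
The state is a dict: "t": time; "joints": joint angles; "qvel": joint speeds; "effort": joint torques, N m; "eef_pos": TCP position; "tool_rot": TCP orientation; "wrist_force": force on the tool from outside, world axes, zero at the start; "wrist_torque": the same for the moment, N m; "grip_width": opening from 0.0 (shut) to 1.0 (fully open).
Only numpy, scipy, OpenCV 4.12 (cv2) and the standard library are available. Lean on these libraries where they do the work, as an engineer would, in place of code of your own. Each camera call takes 0.05 s, during which the arm holds its last target. There are 200 camera calls.

## Working session

There is one attempt and no reset: what is moved stays moved. The work goes in short steps, Python scripts to look and compute and a tool call to move; the robot and the scene stay as the last step left them, time stands still between calls to the robot, and variables do not carry over. Pictures are saved under pics/ and viewed, about 12 in all and at most 16, crops included, and the job is handed in when it is done.

Besides the shell and the picture viewer there is one more tool, called by a JSON object that holds its "op" and its "data", one argument or row to a line. drive_tool: Moves the arm, as the interface text tells. Its arguments: {"type":"object","properties":{"increments":{"type":"array"},"newtons":{"type":"number"}},"required":["increments"]}

```bash
mkdir -p pics; cat > h.py <<'E'
import numpy as np, cv2
from bench import arm
from scipy.spatial.transform import Rotation as R
def rot(q): return R.from_quat([q[1],q[2],q[3],q[0]])
def cloud(p):
    K=np.array(p["camera_matrix"]);z=p["z_map"]
    v,u=np.mgrid[0:480,0:640]
    pts=np.stack([u,v],-1).reshape(-1,1,2).astype(np.float64)
    n=cv2.undistortPoints(pts,K,np.array([p["k1"],0,0,0,0.])).reshape(480,640,2)
    c=np.stack([n[...,0]*z,-n[...,1]*z,-z],-1)
    w=rot(p["orientation"]).apply(c.reshape(-1,3)).reshape(480,640,3)+np.array(p["position"])
    w[z==0]=np.nan
    return w
NAMES="green_tray black_tray red_pot yellow_pot blue_pot mixing_cup tape_roll stamp wet_disc".split()
E
python3 - <<'E'
from h import *
s=arm.observe();print({k:np.round(v,3).tolist() for k,v in s.items()})
for c in ("top","scene"):
    p=arm.capture(c);cv2.imwrite(f"pics/{c}0.png",p["image"]);w=cloud(p)
    print(c,p["position"],p["orientation"])
    for n in NAMES:
        m=arm.mark_of(n,p);sl=arm.silhouettes(n,p)
        print(n,[(np.round(a["xyz"],3).tolist(),round(a["confidence"],2)) for a in m[:3]])
        for a in sl[:2]:
            q=w[a["mask"]];q=q[~np.isnan(q[:,0])]
            if len(q)<10: continue
            zt=np.percentile(q[:,2],95); t=q[q[:,2]>zt-.006]
            rc=cv2.minAreaRect((q[:,:2]*1000).astype(np.float32))
            print("   sil",round(a["confidence"],2),len(q),"top",round(zt,3),"ctr",np.round((t.min(0)+t.max(0))/2,3)[:2],"ext",np.round(np.ptp(t,axis=0),3)[:2],"rect",np.round(rc[0]),np.round(rc[1]),round(rc[2],1))
E
```

```text
{'t': 0.0, 'joints': [-0.872, 0.502, -0.427, 1.551, 0.221, 1.138, -0.21], 'qvel': [-0.0, 0.001, -0.001, 0.0, 0.0, 0.0, 0.002], 'effort': [0.001, -56.951, -5.816, -28.094, 0.011, 0.012, -0.0], 'eef_pos': [0.274, 0.589, 0.247], 'tool_rot': [-0.0, 0.216, 0.976, -0.001], 'wrist_force': [-0.055, -0.942, 0.072], 'wrist_torque': [-0.005, 0.025, 0.021], 'grip_width': 1.0}
top [4.73453878e-01 7.45854886e-04 1.00091024e+00] [ 0.71095686  0.04358821 -0.03954801 -0.70076841]
green_tray [([0.436, 0.326, 0.001], 0.58)]
   sil 0.61 7732 top 0.017 ctr [0.441 0.318] ext [0.26  0.134] rect [441. 322.] [260. 140.] 0.4
black_tray [([0.468, -0.32, -0.001], 0.82)]
   sil 0.76 7926 top 0.017 ctr [ 0.469 -0.32 ] ext [0.274 0.175] rect [ 469. -324.] [265. 141.] 10.8
red_pot [([0.452, 0.12, -0.004], 0.57)]
   sil 0.58 470 top 0.057 ctr [ 0.439 -0.136] ext [0.046 0.047] rect [ 440. -136.] [46. 44.] 63.7
yellow_pot [([0.455, -0.008, -0.005], 0.74)]
   sil 0.63 460 top 0.056 ctr [ 0.457 -0.007] ext [0.048 0.046] rect [457.  -6.] [47. 48.] 45.2
blue_pot [([0.436, -0.132, 0.004], 0.68)]
   sil 0.58 499 top 0.057 c
[... 1474 characters left out ...]
7)]
   sil 0.97 944 top 0.058 ctr [ 0.573 -0.134] ext [0.056 0.052] rect [ 574. -135.] [57. 52.] 42.4
tape_roll [([0.558, 0.13, -0.002], 0.95)]
   sil 0.86 984 top 0.038 ctr [0.564 0.134] ext [0.062 0.059] rect [558. 131.] [73. 65.] 0.8
stamp [([0.574, -0.005, -0.002], 0.78)]
   sil 0.94 883 top 0.054 ctr [ 0.581 -0.006] ext [0.048 0.038] rect [571. -19.] [75. 62.] 59.6
   sil 0.31 963 top 0.038 ctr [0.564 0.134] ext [0.062 0.059] rect [554. 132.] [81. 60.] 7.9
wet_disc [([0.728, 0.093, 0.003], 0.83)]
   sil 0.92 3170 top 0.014 ctr [0.73  0.089] ext [0.119 0.12 ] rect [730.  90.] [121. 120.] 39.0
   sil 0.3 979 top 0.058 ctr [ 0.573 -0.135] ext [0.056 0.054] rect [ 574. -134.] [56. 54.] 49.3
```

```bash
python3 - <<'E'
from h import *
for c in ("top","scene"):
    p=arm.capture(c);w=cloud(p)
    m=np.nan_to_num(np.abs(w[...,0]-.58)<.06)&(np.abs(w[...,1]+.006)<.06)
    for lo,hi in((.046,.07),(.012,.03)):
        q=w[m&(w[...,2]>lo)&(w[...,2]<hi)]
        rc=cv2.minAreaRect((q[:,:2]*1000).astype(np.float32))
        e,V=np.linalg.eigh(np.cov(q[:,:2].T));print(c,lo,len(q),np.round(rc[0]),np.round(rc[1]),rc[2],"pca",np.degrees(np.arctan2(V[1,1],V[0,1])))
    if c=="scene":
        for x,y in((.453,.121),(.457,-.005),(.439,-.135),(.573,-.135),(.564,.133)):
            q=w[(np.hypot(w[...,0]-x,w[...,1]-y)<.045)&(w[...,2]>.035)]
            print(np.round((q.min(0)+q.max(0))/2,3),np.ptp(q,axis=0).round(3),np.percentile(q[:,2],95).round(3))
        for n in ("green_tray","black_tray"):
            y0=.32 if n[0]=="g" else -.32
            q=w[(np.abs(w[...,1]-y0)<.14)&(np.abs(w[...,0]-.46)<.2)&(w[...,2]>.009)&(w[...,2]<.03)]
            rc=cv2.minAreaRect((q[:,:2]*1000).astype(np.float32));print(n,rc)
E
```

```text
top 0.046 244 [579.  -8.] [20. 50.] 59.52741241455078 pca 150.34020314235485
top 0.012 290 [579.  -8.] [40. 60.] 59.878360748291016 pca 146.08743545599683
scene 0.046 258 [580.  -6.] [21. 50.] 60.00163269042969 pca 148.4703349147691
scene 0.012 350 [580.  -5.] [43. 60.] 58.74826431274414 pca 132.09613385056306
[0.453 0.122 0.045] [0.052 0.048 0.019] 0.053
[ 0.457 -0.004  0.044] [0.053 0.049 0.018] 0.053
[ 0.439 -0.134  0.045] [0.052 0.049 0.019] 0.053
[ 0.573 -0.134  0.048] [0.055 0.055 0.026] 0.059
[0.564 0.134 0.037] [0.06  0.059 0.005] 0.039
green_tray ((438.90240478515625, 319.37109375), (266.5763854980469, 130.33518981933594), 0.42888179421424866)
black_tray ((468.5268859863281, -319.6761474609375), (266.88739013671875, 134.36172485351562), 10.629241943359375)
```

View pics/top0.png

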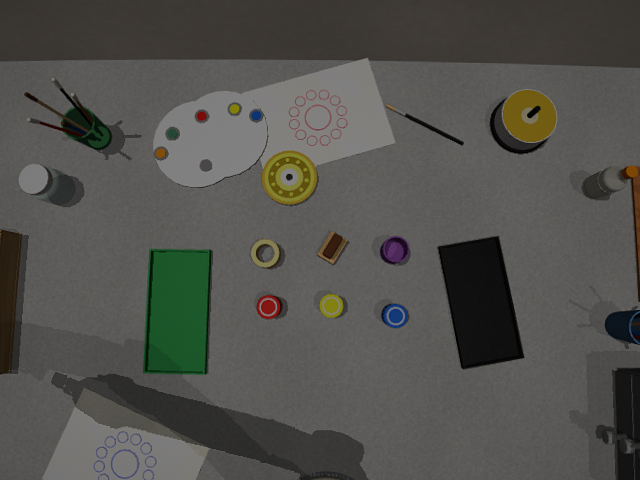

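View pics/scene0.png

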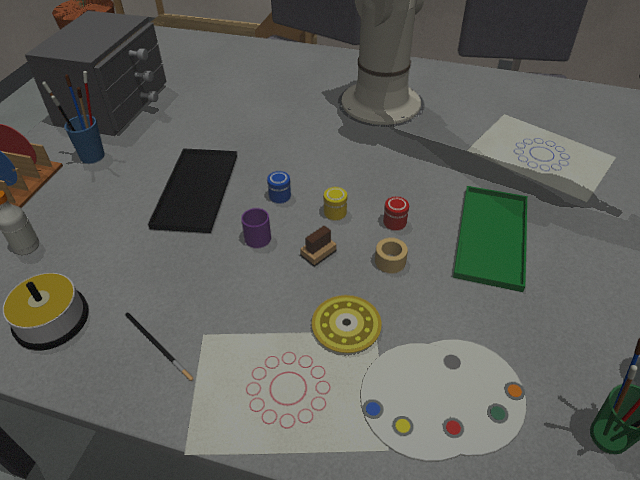

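{"op": "drive_tool", "data": {
  "increments": [
    [[0,0,0],[0,0,5],0.075],
    [[-0.012,-0.01,0],[0,0,0],0.075],
    [[-0.012,-0.01,0],[0,0,0],0.075],
    [[-0.034,-0.0275,0.01],[0,0,0],0.075],
    [[-0.034,-0.0275,0.01],[0,0,0],0.075],
    [[-0.034,-0.0275,0.01],[0,0,0],0.075],
    [[-0.034,-0.0275,0.01],[0,0,0],0.075],
    [[-0.034,-0.0275,0.01],[0,0,0],0.075],
    [[-0.034,-0.0275,0.01],[0,0,0],0.075],
    [[-0.034,-0.0275,0.01],[0,0,0],0.075],
    [[-0.034,-0.0275,0.01],[0,0,0],0.075],
    [[-0.034,-0.0275,0.01],[0,0,0],0.075],
    [[-0.034,-0.0275,0.007],[0,0,0],0.075],
    [[-0.012,-0.01,0],[0,0,0],0.075],
    [[-0.012,-0.01,0],[0,0,0],0.075],
    [[0,0,0],[0,0,0],0.075],
    [[0,0,0],[0,0,0],0.075]
  ],
  "newtons": 30
}}

```text
t: 3.7
eef_pos: [0.4528, 0.1219, 0.1515]
tool_rot: [0.0, 0.259, 0.966, 0.0]
wrist_force: [-0.6, 0.3, -0.1]
grip_width: 0.879
```

{"op": "drive_tool", "data": {
  "increments": [
    [[0,0,0.015],[0,0,0],0.075],
    [[0,0,0.03],[0,0,0],0.075],
    [[0,0,0.03],[0,0,0],0.075],
    [[0,0,0.025],[0,0,0],0.075],
    [[0,0,0.012],[0,0,0],0.075],
    [[0,0,0.005],[0,0,0],0.075],
    [[0,0,0],[0,0,0],0.075],
    [[0,0,0],[0,0,0],0.03],
    [[0,0,0],[0,0,0],0.03],
    [[0,0,0],[0,0,0],0.03],
    [[0,0,0],[0,0,0],0.03],
    [[0,0,0],[0,0,0],0.03],
    [[0,0,0],[0,0,0],0.03],
    [[0,0,0],[0,0,0],0.03],
    [[0,0,0],[0,0,0],0.03]
  ],
  "newtons": 30
}}

```text
t: 5.2
eef_pos: [0.454, 0.1228, 0.0355]
tool_rot: [0.001, 0.259, 0.966, 0.0]
wrist_force: [-1.9, -0.6, 6.1]
grip_width: 0.564
```

{"op": "drive_tool", "data": {
  "increments": [
    [[0,0,-0.02],[0,0,0],0.03],
    [[0,0,-0.04],[0,0,0],0.03],
    [[0,0,-0.04],[0,0,0],0.03],
    [[0.0125,0.0085,0],[0,0,0],0.03],
    [[0.0125,0.0085,0],[0,0,0],0.03],
    [[0.0325,0.0225,0],[0,0,0],0.03],
    [[0.0325,0.0225,0],[0,0,0],0.03],
    [[0.0325,0.0225,0],[0,0,0],0.03],
    [[0.0325,0.0225,0],[0,0,0],0.03],
    [[0.0125,0.0085,0],[0,0,0],0.03],
    [[0.0125,0.0085,0],[0,0,0],0.03],
    [[0,0,0],[0,0,0],0.03],
    [[0,0,0.02],[0,0,0],0.03],
    [[0,0,0.03],[0,0,0],0.03],
    [[0,0,0.025],[0,0,0],0.03],
    [[0,0,0.015],[0,0,0],0.03],
    [[0,0,0.003],[0,0,0],0.03],
    [[0,0,0],[0,0,0],0.03]
  ],
  "newtons": 30
}}

```text
t: 7.0
eef_pos: [0.3595, 0.319, 0.0412]
tool_rot: [-0.0, 0.259, 0.966, -0.0]
wrist_force: [-0.1, -0.2, -0.4]
grip_width: 0.56
```

{"op": "drive_tool", "data": {
  "increments": [
    [[0,0,0.0015],[0,0,0],0.03],
    [[0,0,0],[0,0,0],0.068],
    [[0,0,0],[0,0,0],0.068],
    [[0,0,0],[0,0,0],0.068],
    [[0,0,0],[0,0,0],0.068],
    [[0,0,-0.02],[0,0,0],0.068],
    [[0,0,-0.04],[0,0,0],0.068],
    [[0,0,-0.05],[0,0,0],0.068],
    [[-0.015,-0.003,0],[0,0,0],0.082],
    [[-0.015,-0.003,0],[0,0,0],0.082],
    [[-0.035,-0.0078,0],[0,0,0],0.082],
    [[-0.035,-0.0078,0],[0,0,0],0.082],
    [[-0.035,-0.0078,0],[0,0,0],0.082],
    [[-0.035,-0.0078,0],[0,0,0],0.082],
    [[-0.035,-0.0078,0],[0,0,0],0.082],
    [[-0.035,-0.0078,0],[0,0,0],0.082],
    [[-0.015,-0.003,0],[0,0,0],0.082],
    [[-0.015,-0.003,0],[0,0,0],0.082],
    [[0,0,0],[0,0,0],0.082],
    [[0,0,0],[0,0,0],0.082]
  ]
}}

```text
t: 9.0
eef_pos: [0.5627, 0.1353, 0.1496]
tool_rot: [-0.001, 0.258, 0.966, 0.0]
wrist_force: [-0.0, 0.7, -0.5]
grip_width: 0.959
```

```bash
python3 - <<'E'
from h import *
p=arm.capture("scene");w=cloud(p);cv2.imwrite("pics/s1.png",p["image"])
for n,x,y in(("red",.36,.32),("tape",.564,.133)):
    q=w[(np.hypot(w[...,0]-x,w[...,1]-y)<.045)&(w[...,2]>.033)&(w[...,2]<.07)]
    if len(q):print(n,len(q),np.round((q.min(0)+q.max(0))/2,3),np.ptp(q,axis=0).round(3),np.percentile(q[:,2],95).round(3))
E
```

```text
red 484 [0.36  0.321 0.047] [0.051 0.049 0.027] 0.058
tape 383 [0.562 0.134 0.036] [0.061 0.059 0.007] 0.039
```

View pics/s1.png

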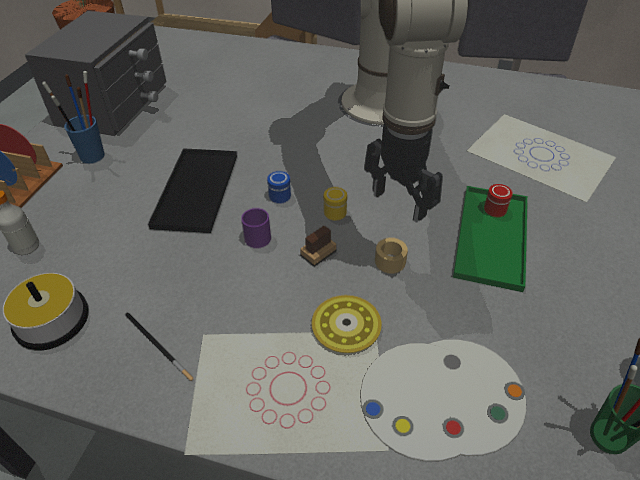

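{"op": "drive_tool", "data": {
  "increments": [
    [[0,0,0.015],[0,0,0],0.082],
    [[0,0,0.03],[0,0,0],0.082],
    [[0,0,0.03],[0,0,0],0.082],
    [[0,0,0.026],[0,0,0],0.082],
    [[0,0,0.015],[0,0,0],0.082],
    [[0,0,0.005],[0,0,0],0.082],
    [[0,0,0],[0,0,0],0.082],
    [[0,0,0],[0,0,0],0.04],
    [[0,0,0],[0,0,0],0.04],
    [[0,0,0],[0,0,0],0.04],
    [[0,0,0],[0,0,0],0.04],
    [[0,0,0],[0,0,0],0.04],
    [[0,0,0],[0,0,0],0.04],
    [[0,0,0],[0,0,0],0.04]
  ],
  "newtons": 30
}}

```text
t: 10.45
eef_pos: [0.5649, 0.1344, 0.0303]
tool_rot: [0.001, 0.259, 0.966, 0.001]
wrist_force: [-0.7, -0.5, 6.7]
grip_width: 0.675
```

{"op": "drive_tool", "data": {
  "increments": [
    [[0,0,-0.02],[0,0,0],0.04],
    [[0,0,-0.04],[0,0,0],0.04],
    [[0,0,-0.04],[0,0,0],0.04],
    [[0.01,0.0105,0],[0,0,0],0.04],
    [[0.01,0.0105,0],[0,0,0],0.04],
    [[0.023,0.024,0],[0,0,0],0.04],
    [[0.023,0.024,0],[0,0,0],0.04],
    [[0.023,0.024,0],[0,0,0],0.04],
    [[0.023,0.024,0],[0,0,0],0.04],
    [[0.01,0.0105,0],[0,0,0],0.04],
    [[0.01,0.0105,0],[0,0,0],0.04],
    [[0,0,0],[0,0,0],0.04]
  ]
}}

```text
t: 11.65
eef_pos: [0.5169, 0.3214, 0.1279]
tool_rot: [-0.001, 0.257, 0.966, -0.0]
wrist_force: [-0.1, -0.4, -0.8]
grip_width: 0.677
```

```bash
python3 - <<'E'
from h import *
p=arm.capture("scene");cv2.imwrite("pics/s2.png",cv2.resize(p["image"][60:340,300:620],None,fx=2,fy=2))
E
```

```text
(no output)
```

View pics/s2.png

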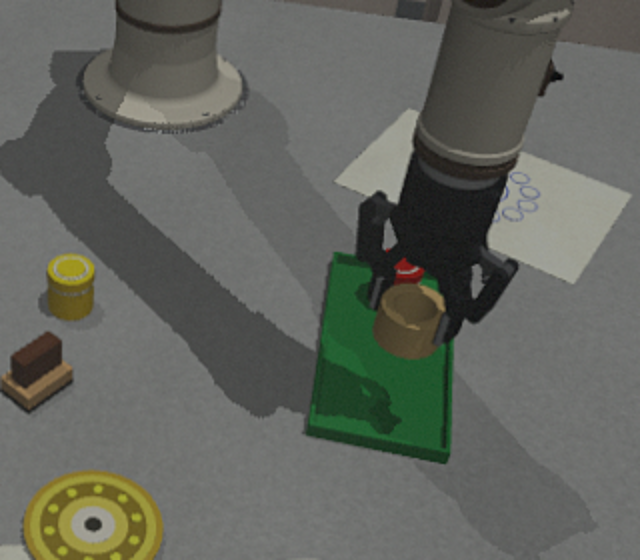

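{"op": "drive_tool", "data": {
  "increments": [
    [[0,0,0.02],[0,0,0],0.04],
    [[0,0,0.03],[0,0,0],0.04],
    [[0,0,0.025],[0,0,0],0.04],
    [[0,0,0.013],[0,0,0],0.04],
    [[0,0,0.0045],[0,0,0],0.04],
    [[0,0,0.002],[0,0,0],0.04],
    [[0,0,0],[0,0,0],0.04],
    [[0,0,0],[0,0,0],0.08],
    [[0,0,0],[0,0,0],0.08],
    [[0,0,0],[0,0,0],0.08],
    [[0,0,0],[0,0,0],0.08],
    [[0,0,0],[0,0,0],0.08],
    [[0,0,-0.02],[0,0,0],0.08],
    [[0,0,-0.04],[0,0,0],0.08],
    [[0,0,-0.06],[0,0,0],0.08],
    [[0,0,0],[0,0,0],0.08]
  ]
}}

```text
t: 13.3
eef_pos: [0.5224, 0.3227, 0.1516]
tool_rot: [0.004, 0.258, 0.966, 0.005]
wrist_force: [0.8, 0.1, 0.5]
grip_width: 0.935
```

{"op": "drive_tool", "data": {
  "increments": [
    [[-0.012,-0.016,0],[0,0,0],0.08],
    [[-0.012,-0.016,0],[0,0,0],0.08],
    [[-0.0225,-0.03,0],[0,0,0],0.08],
    [[-0.0225,-0.03,0],[0,0,0],0.08],
    [[-0.0225,-0.03,0],[0,0,0],0.08],
    [[-0.0225,-0.03,0],[0,0,0],0.08],
    [[-0.0225,-0.03,0],[0,0,0],0.08],
    [[-0.0225,-0.03,0],[0,0,0],0.08],
    [[-0.0225,-0.03,0],[0,0,0],0.08],
    [[-0.0225,-0.03,0],[0,0,0],0.08],
    [[-0.0225,-0.03,0],[0,0,0],0.08],
    [[-0.0225,-0.03,0],[0,0,0],0.08],
    [[-0.012,-0.016,0],[0,0,0],0.08],
    [[-0.012,-0.0175,0],[0,0,0],0.08],
    [[0,0,0],[0,0,0],0.08],
    [[0,0,0],[0,0,0],0.08],
    [[0,0,0],[0,0,0],0.08]
  ]
}}

```text
t: 15.0
eef_pos: [0.5721, -0.1315, 0.1441]
tool_rot: [-0.0, 0.258, 0.966, 0.0]
wrist_force: [0.6, 0.0, -0.7]
grip_width: 0.938
```

```bash
python3 - <<'E'
from h import *
p=arm.capture("scene");w=cloud(p)
for n,x,y,lo in(("red",.36,.32,.033),("tape",.52,.32,.033),("cup",.573,-.134,.045)):
    q=w[(np.hypot(w[...,0]-x,w[...,1]-y)<.042)&(w[...,2]>lo)&(w[...,2]<.07)]
    if len(q):print(n,len(q),np.round((q.min(0)+q.max(0))/2,3),np.ptp(q,axis=0).round(3),np.percentile(q[:,2],95).round(3))
q=w[(np.abs(w[...,1]-.32)<.14)&(np.abs(w[...,0]-.46)<.2)&(w[...,2]>.009)&(w[...,2]<.02)]
print(cv2.minAreaRect((q[:,:2]*1000).astype(np.float32)), arm.observe()["eef_pos"])
E
```

```text
red 482 [0.36  0.321 0.047] [0.052 0.049 0.027] 0.058
tape 493 [0.519 0.32  0.039] [0.06  0.06  0.012] 0.044
cup 343 [ 0.573 -0.134  0.054] [0.056 0.055 0.018] 0.059
((439.97100830078125, 319.3694152832031), (265.9346618652344, 130.22190856933594), 0.35122400522232056) [ 0.57222008 -0.13142153  0.14416968]
```

{"op": "drive_tool", "data": {
  "increments": [
    [[-0.001,-0.002,0.015],[0,0,0],0.08],
    [[0,0,0.03],[0,0,0],0.08],
    [[0,0,0.03],[0,0,0],0.08],
    [[0,0,0.02],[0,0,0],0.08],
    [[0,0,0.008],[0,0,0],0.08],
    [[0,0,0.003],[0,0,0],0.08],
    [[0,0,0],[0,0,0],0.08],
    [[0,0,0],[0,0,0],0.04],
    [[0,0,0],[0,0,0],0.04],
    [[0,0,0],[0,0,0],0.04],
    [[0,0,0],[0,0,0],0.04],
    [[0,0,0],[0,0,0],0.04],
    [[0,0,0],[0,0,0],0.04],
    [[0,0,0],[0,0,0],0.04]
  ],
  "newtons": 25
}}

```text
t: 16.45
eef_pos: [0.5731, -0.1359, 0.0396]
tool_rot: [0.001, 0.259, 0.966, 0.0]
wrist_force: [-0.5, -0.1, 6.2]
grip_width: 0.615
```

{"op": "drive_tool", "data": {
  "increments": [
    [[0,0,-0.02],[0,0,0],0.04],
    [[0,0,-0.04],[0,0,0],0.04],
    [[0,0,-0.04],[0,0,0],0.04],
    [[0.0125,0.012,0],[0,0,0],0.04],
    [[0.0125,0.012,0],[0,0,0],0.04],
    [[0.0325,0.031,0],[0,0,0],0.04],
    [[0.0325,0.031,0],[0,0,0],0.04],
    [[0.0325,0.031,0],[0,0,0],0.04],
    [[0.0325,0.031,0],[0,0,0],0.04],
    [[0.0325,0.031,0],[0,0,0],0.04],
    [[0.0325,0.031,0],[0,0,0],0.04],
    [[0.0325,0.031,0],[0,0,0],0.04],
    [[0.0325,0.031,0],[0,0,0],0.04],
    [[0.0325,0.031,0],[0,0,0],0.04],
    [[0.0125,0.0125,0],[0,0,0],0.04],
    [[0.0125,0.0125,0],[0,0,0],0.04],
    [[0,0,0],[0,0,0],0.04],
    [[0,0,0],[0,0,0],0.04],
    [[0,0,0],[0,0,0],0.04]
  ]
}}

```text
t: 18.35
eef_pos: [0.439, 0.3179, 0.1375]
tool_rot: [-0.0, 0.259, 0.966, -0.001]
wrist_force: [0.2, -0.8, -0.3]
grip_width: 0.614
```

{"op": "drive_tool", "data": {
  "increments": [
    [[0,0,0.02],[0,0,0],0.04],
    [[0,0,0.03],[0,0,0],0.04],
    [[0,0,0.025],[0,0,0],0.04],
    [[0,0,0.013],[0,0,0],0.04],
    [[0,0,0.0045],[0,0,0],0.04],
    [[0,0,0.001],[0,0,0],0.04],
    [[0,0,0],[0,0,0],0.04],
    [[0,0,0],[0,0,0],0.074],
    [[0,0,0],[0,0,0],0.074],
    [[0,0,0],[0,0,0],0.074],
    [[0,0,0],[0,0,0],0.074],
    [[0,0,0],[0,0,0],0.074],
    [[0,0,-0.02],[0,0,0],0.074],
    [[0,0,-0.04],[0,0,0],0.074],
    [[0,0,-0.05],[0,0,0],0.074],
    [[0,0,0],[0,0,0],0.074]
  ]
}}

```text
t: 19.95
eef_pos: [0.4428, 0.3228, 0.1613]
tool_rot: [0.004, 0.258, 0.966, 0.005]
wrist_force: [-0.0, 0.4, 0.0]
grip_width: 0.868
```

{"op": "drive_tool", "data": {
  "increments": [
    [[-0.012,-0.018,0],[0,0,0],0.075],
    [[-0.012,-0.018,0],[0,0,0],0.075],
    [[-0.0216,-0.0333,0],[0,0,0],0.075],
    [[-0.0216,-0.0333,0],[0,0,0],0.075],
    [[-0.0216,-0.0333,0],[0,0,0],0.075],
    [[-0.0216,-0.0333,0],[0,0,0],0.075],
    [[-0.0216,-0.0333,0],[0,0,0],0.075],
    [[-0.0216,-0.0333,0],[0,0,0],0.075],
    [[-0.012,-0.018,0],[0,0,0],0.075],
    [[-0.012,-0.018,0],[0,0,0],0.075],
    [[0,0,0],[0,0,0],0.075],
    [[0,0,0],[0,0,0],0.075],
    [[0,0,0],[0,0,0],0.075]
  ]
}}

```text
t: 21.25
eef_pos: [0.4572, -0.0034, 0.1547]
tool_rot: [-0.0, 0.258, 0.966, 0.0]
wrist_force: [0.6, -0.1, -0.6]
grip_width: 0.879
```

```bash
python3 - <<'E'
from h import *
p=arm.capture("scene");w=cloud(p)
for n,x,y,lo in(("cup",.44,.32,.045),("tape",.52,.32,.033),("yel",.457,-.004,.04),("blue",.439,-.134,.04)):
    q=w[(np.hypot(w[...,0]-x,w[...,1]-y)<.042)&(w[...,2]>lo)&(w[...,2]<.07)]
    if len(q):print(n,len(q),np.round((q.min(0)+q.max(0))/2,3),np.ptp(q,axis=0).round(3),np.percentile(q[:,2],95).round(3))
E
```

```text
cup 452 [0.439 0.321 0.055] [0.061 0.055 0.02 ] 0.063
tape 477 [0.519 0.32  0.039] [0.059 0.06  0.012] 0.043
yel 370 [ 0.459 -0.005  0.047] [0.052 0.049 0.014] 0.053
blue 337 [ 0.438 -0.134  0.047] [0.051 0.049 0.014] 0.053
```

Cup is in the tray (top 64 mm, as it must be). Grasp the yellow pot.

{"op": "drive_tool", "data": {
  "increments": [
    [[0,0,0.015],[0,0,0],0.075],
    [[0,0,0.03],[0,0,0],0.075],
    [[0,0,0.03],[0,0,0],0.075],
    [[0,0,0.03],[0,0,0],0.075],
    [[0,0,0.012],[0,0,0],0.075],
    [[0,0,0.003],[0,0,0],0.075],
    [[0,0,0],[0,0,0],0.075],
    [[0,0,0],[0,0,0],0.03],
    [[0,0,0],[0,0,0],0.03],
    [[0,0,0],[0,0,0],0.03],
    [[0,0,0],[0,0,0],0.03],
    [[0,0,0],[0,0,0],0.03],
    [[0,0,0],[0,0,0],0.03],
    [[0,0,0],[0,0,0],0.03],
    [[0,0,0],[0,0,0],0.03]
  ],
  "newtons": 30
}}

```text
t: 22.8
eef_pos: [0.4584, -0.0046, 0.0362]
tool_rot: [0.001, 0.259, 0.966, 0.0]
wrist_force: [-1.3, 0.1, 5.6]
grip_width: 0.562
```

{"op": "drive_tool", "data": {
  "increments": [
    [[0,0,-0.02],[0,0,0],0.03],
    [[0,0,-0.04],[0,0,0],0.03],
    [[0,0,-0.04],[0,0,0],0.03],
    [[0,0,-0.02],[0,0,0],0.03],
    [[-0.007,-0.018,0],[0,0,0],0.03],
    [[-0.007,-0.018,0],[0,0,0],0.03],
    [[-0.0139,-0.033,0],[0,0,0],0.03],
    [[-0.0139,-0.033,0],[0,0,0],0.03],
    [[-0.0139,-0.033,0],[0,0,0],0.03],
    [[-0.0139,-0.033,0],[0,0,0],0.03],
    [[-0.0139,-0.033,0],[0,0,0],0.03],
    [[-0.0139,-0.033,0],[0,0,0],0.03],
    [[-0.0139,-0.033,0],[0,0,0],0.03],
    [[-0.007,-0.018,0],[0,0,0],0.03],
    [[-0.007,-0.018,0],[0,0,0],0.03],
    [[0,0,0],[0,0,0],0.03],
    [[0,0,0],[0,0,0],0.03],
    [[0,0,0],[0,0,0],0.03]
  ]
}}

```text
t: 24.6
eef_pos: [0.4148, -0.3282, 0.1549]
tool_rot: [-0.0, 0.258, 0.966, 0.0]
wrist_force: [0.6, 0.9, -1.2]
grip_width: 0.561
```

{"op": "drive_tool", "data": {
  "increments": [
    [[0,0,0.02],[0,0,0],0.03],
    [[0,0,0.035],[0,0,0],0.03],
    [[0,0,0.03],[0,0,0],0.03],
    [[0,0,0.02],[0,0,0],0.03],
    [[0,0,0.008],[0,0,0],0.03],
    [[0,0,0.001],[0,0,0],0.03],
    [[0,0,0],[0,0,0],0.03],
    [[0,0,0],[0,0,0],0.068],
    [[0,0,0],[0,0,0],0.068],
    [[0,0,0],[0,0,0],0.068],
    [[0,0,0],[0,0,0],0.068],
    [[0,0,0],[0,0,0],0.068],
    [[0,0,-0.02],[0,0,0],0.068],
    [[0,0,-0.04],[0,0,0],0.068],
    [[0,0,-0.06],[0,0,0],0.068],
    [[0,0,0],[0,0,0],0.05],
    [[0,0,0],[0,0,0],0.05]
  ]
}}

```text
t: 26.3
eef_pos: [0.4153, -0.3304, 0.1524]
tool_rot: [0.002, 0.259, 0.966, -0.001]
wrist_force: [0.1, 0.1, -0.7]
grip_width: 0.586
```

{"op": "drive_tool", "data": {
  "increments": [
    [[0.001,0.018,0],[0,0,0],0.05],
    [[0.001,0.018,0],[0,0,0],0.05],
    [[0.0018,0.0362,0],[0,0,0],0.05],
    [[0.0018,0.0362,0],[0,0,0],0.05],
    [[0.0018,0.0362,0],[0,0,0],0.05],
    [[0.0018,0.0362,0],[0,0,0],0.05],
    [[0.0018,0.0362,0],[0,0,0],0.05],
    [[0.0018,0.0362,0],[0,0,0],0.05],
    [[0.0018,0.0362,0],[0,0,0],0.05],
    [[0.0018,0.0362,0],[0,0,0],0.05],
    [[0.001,0.018,0],[0,0,0],0.05],
    [[0.001,0.018,0],[0,0,0],0.05],
    [[0,0,0],[0,0,0],0.05],
    [[0,0,0],[0,0,0],0.05],
    [[0,0,0],[0,0,0],0.05]
  ]
}}

```text
t: 27.8
eef_pos: [0.5783, -0.0092, 0.1503]
tool_rot: [-0.001, 0.26, 0.966, -0.001]
wrist_force: [-0.6, 0.1, 1.0]
grip_width: 0.586
```

```bash
python3 - <<'E'
from h import *
p=arm.capture("scene");w=cloud(p);cv2.imwrite("pics/s3.png",p["image"])
for n,x,y,lo in(("yel",.415,-.33,.04),("stamp",.58,-.006,.046),("blue",.439,-.134,.04)):
    q=w[(np.hypot(w[...,0]-x,w[...,1]-y)<.042)&(w[...,2]>lo)&(w[...,2]<.07)]
    if len(q):print(n,len(q),np.round((q.min(0)+q.max(0))/2,3),np.ptp(q,axis=0).round(3),np.percentile(q[:,2],95).round(3),cv2.minAreaRect((q[:,:2]*1000).astype(np.float32)))
print(arm.observe()["eef_pos"])
E
```

```text
yel 336 [ 0.415 -0.327  0.049] [0.048 0.051 0.018] 0.057 ((415.54443359375, -326.4214782714844), (49.48505401611328, 47.821998596191406), 21.90062713623047)
stamp 254 [ 0.58  -0.006  0.051] [0.052 0.04  0.011] 0.055 ((579.6231079101562, -5.759214401245117), (21.607337951660156, 51.18503952026367), 58.51410675048828)
blue 335 [ 0.44  -0.134  0.047] [0.051 0.05  0.014] 0.053 ((439.3238220214844, -134.14794921875), (52.032203674316406, 46.73400115966797), 18.69332504272461)
[ 0.57848626 -0.00922056  0.15051761]
```

View pics/s3.png

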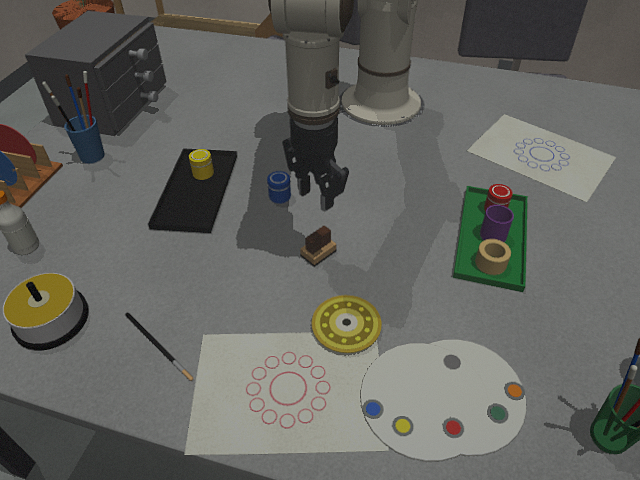

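{"op": "drive_tool", "data": {
  "increments": [
    [[0.0005,0.003,0.015],[0,0,0],0.05],
    [[0,0,0.03],[0,0,0],0.05],
    [[0,0,0.03],[0,0,0],0.05],
    [[0,0,0.02],[0,0,0],0.05],
    [[0,0,0.006],[0,0,0],0.05],
    [[0,0,0.003],[0,0,0],0.05],
    [[0,0,0],[0,0,0],0.05],
    [[0,0,0],[0,0,0],0.005],
    [[0,0,0],[0,0,0],0.005],
    [[0,0,0],[0,0,0],0.005],
    [[0,0,0],[0,0,0],0.005],
    [[0,0,0],[0,0,0],0.005],
    [[0,0,0],[0,0,0],0.005],
    [[0,0,0],[0,0,0],0.005],
    [[0,0,0],[0,0,0],0.005]
  ],
  "newtons": 30
}}

```text
t: 29.35
eef_pos: [0.5813, -0.0044, 0.048]
tool_rot: [0.001, 0.259, 0.966, 0.0]
wrist_force: [-0.8, 0.0, 6.7]
grip_width: 0.23
```

{"op": "drive_tool", "data": {
  "increments": [
    [[0,0,-0.02],[0,0,0],0.005],
    [[0,0,-0.04],[0,0,0],0.005],
    [[0,0,-0.04],[0,0,0],0.005],
    [[-0.006,-0.017,0],[0,0,0],0.005],
    [[-0.006,-0.017,0],[0,0,0],0.005],
    [[-0.0112,-0.0322,0],[0,0,0],0.005],
    [[-0.0112,-0.0322,0],[0,0,0],0.005],
    [[-0.0112,-0.0322,0],[0,0,0],0.005],
    [[-0.0112,-0.0322,0],[0,0,0],0.005],
    [[-0.0112,-0.0322,0],[0,0,0],0.005],
    [[-0.0112,-0.0322,0],[0,0,0],0.005],
    [[-0.0112,-0.0322,0],[0,0,0],0.005],
    [[-0.006,-0.017,0],[0,0,0],0.005],
    [[-0.006,-0.017,0],[0,0,0],0.005],
    [[0,0,0],[0,0,0],0.005],
    [[0,0,0],[0,0,0],0.005],
    [[0,0,0],[0,0,0],0.005]
  ]
}}

```text
t: 31.05
eef_pos: [0.5229, -0.3078, 0.1467]
tool_rot: [-0.0, 0.258, 0.966, 0.001]
wrist_force: [0.4, -0.8, -0.7]
grip_width: 0.224
```

Lower to about 0.0525 (0.094), release, rise.

{"op": "drive_tool", "data": {
  "increments": [
    [[0,0,0.02],[0,0,0],0.005],
    [[0,0,0.03],[0,0,0],0.005],
    [[0,0,0.025],[0,0,0],0.005],
    [[0,0,0.013],[0,0,0],0.005],
    [[0,0,0.005],[0,0,0],0.005],
    [[0,0,0.001],[0,0,0],0.005],
    [[0,0,0],[0,0,0],0.005],
    [[0,0,0],[0,0,0],0.045],
    [[0,0,0],[0,0,0],0.045],
    [[0,0,0],[0,0,0],0.045],
    [[0,0,0],[0,0,0],0.045],
    [[0,0,0],[0,0,0],0.045],
    [[0,0,-0.02],[0,0,0],0.045],
    [[0,0,-0.04],[0,0,0],0.045],
    [[0,0,-0.045],[0,0,0],0.045],
    [[0,0,-0.045],[0,0,0],0.045],
    [[0,0,0],[0,0,0],0.045],
    [[0,0,0],[0,0,0],0.045]
  ]
}}

```text
t: 32.85
eef_pos: [0.5231, -0.3102, 0.2044]
tool_rot: [0.002, 0.259, 0.966, -0.0]
wrist_force: [0.2, 0.6, 0.1]
grip_width: 0.525
```

```bash
python3 - <<'E'
from h import *
p=arm.capture("scene");w=cloud(p);cv2.imwrite("pics/s4.png",p["image"])
for n,x,y,lo in(("red",.36,.32,.04),("cup",.44,.32,.045),("tape",.52,.32,.033),("yel",.415,-.33,.04),("stamp",.523,-.308,.048),("blue",.439,-.134,.04),("disc",.73,.089,.008)):
    q=w[(np.hypot(w[...,0]-x,w[...,1]-y)<(.07 if n=="disc" else .042))&(w[...,2]>lo)&(w[...,2]<.07)]
    if len(q):print(n,len(q),np.round((q.min(0)+q.max(0))/2,3),np.ptp(q,axis=0).round(3),np.percentile(q[:,2],95).round(3))
for y0 in(.32,-.32):
    q=w[(np.abs(w[...,1]-y0)<.14)&(np.abs(w[...,0]-.46)<.2)&(w[...,2]>.009)&(w[...,2]<.02)]
    print(cv2.minAreaRect((q[:,:2]*1000).astype(np.float32)))
E
```

```text
red 418 [0.359 0.321 0.049] [0.052 0.049 0.018] 0.057
cup 447 [0.439 0.321 0.055] [0.058 0.055 0.02 ] 0.064
tape 487 [0.519 0.32  0.039] [0.06  0.06  0.013] 0.043
yel 345 [ 0.415 -0.327  0.049] [0.05  0.051 0.018] 0.057
stamp 225 [ 0.522 -0.308  0.054] [0.051 0.042 0.012] 0.059
blue 337 [ 0.44  -0.134  0.047] [0.051 0.049 0.014] 0.053
disc 3176 [0.729 0.089 0.012] [0.122 0.12  0.009] 0.014
((439.13134765625, 319.4851379394531), (266.39813232421875, 130.59706115722656), 0.3654986321926117)
((468.80389404296875, -319.1622314453125), (267.7975158691406, 133.6472625732422), 10.620980262756348)
```

View pics/s4.png

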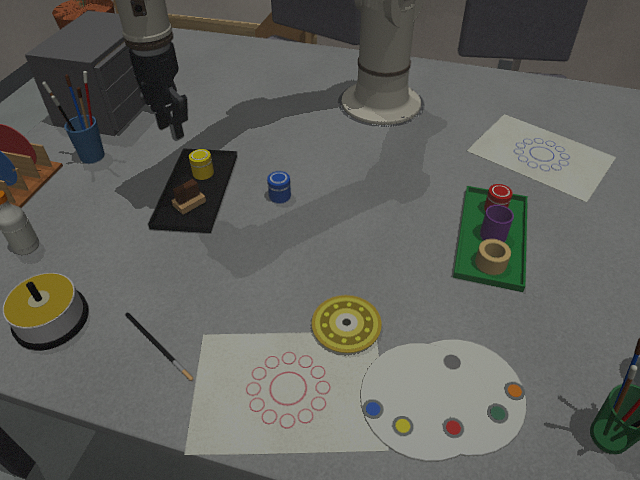

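All five stand in their trays: yellow pot (201,164) and stamp (188,196) in the black tray, and red pot, cup and tape at (499,197), (496,222) and (493,256) in the green one. The blue pot and disc haven't moved, and the gripper is clear.

```bash
python3 -c "
from bench import arm
print(arm.finish_job())"
```

```text
the job is handed in; nothing more can be done
None
```

Both kits are made up and the job is handed in; the arm's clock read about 33 s of the 128 s allowed. The red pot, mixing cup and tape roll are in the green tray, and the yellow pot and stamp are in the black tray. I picked and placed each one top-down.

My last camera and depth check before handing in showed:
- **Placement:** all five are within about 80 mm lengthwise and 10 mm across of their tray centres, well inside the limits. They look upright, and their tops are 4–5 mm higher than on the table, as expected on the 4 mm tray floor.
- **Trays:** both lie flat where they started.
- **Blue pot and wet disc:** both are within about 1 mm of their starting positions.
- **Gripper:** it is open and about 13 cm above the stamp tops, touching nothing.

**Disagreements:**
- In the first overhead picture, the network's red-pot outline was actually the blue pot. I used the position points and the depth data instead.
- The gripper read about 57.5 mm on the 60 mm tape roll and 52.5 mm on the 54 mm cup. Both grasps held.

No check failed. I did not measure tilt angles or speeds separately.

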